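# Seal pull test on a preserving jar

### The arm

A 6-joint arm with a two-finger parallel gripper is mounted at the origin on the work surface. World frame = base frame: x ahead of the robot, y to its left, z up, the work surface at z = 0. Lengths are in m, angles in rad, forces in N, time in s.
With the tool pointing down it reaches from about 0.35 to 0.775 m from the base axis. Payload 7.3 kg.
Tool frame: the origin (TCP) lies midway between the tips of the shut fingers; the grasp point (between the pads) lies 19 mm behind it; z points along the fingers, y is the line along which they close (so a half turn about z gives the same grasp; the last joint's range is limited). The gripper opens to 92 mm and grips with 3 to 60 N. Pads are 19 mm wide; open, the fingers measure 130 mm over their backs; the gripper's body (75 mm by 190 mm) begins 47 mm behind the grasp point.
Start: joints at [-1.478, 0.342, 1.524, -0, 1.275, -0.146], TCP at [0.124, -0.51, 0.227] pointing down, gripper open.
Joint ranges: [-2.53, 2.53], [-0.77, 2.02], [0.04, 2.7], [-1, 4.14], [0.28, 2.66], [-3.11, 3.11]. Speed limits (rad/s): [2.57, 2.57, 3.14, 3.14, 3.14, 3.14].

### API

Orientations are given as a unit quaternion [w, x, y, z].
In Python, from cell import manip, read_camera, sign_off, finder gives the robot as it stands. The module is installed in compiled form; this text tells all that it offers.
- The arm moves only by the tool jog_arm, never from a script. Its argument "rows" is a list of rows, each a list of 3 entries, a list of its own where there are three numbers: the opening, from 0 (shut) to 1 (fully open), then the shift along the tool's x, y, z in m, then the turn, a rotation vector about the tool's x, y, z in rad. A call has 1 to 10 rows; each row shifts and turns the commanded pose from where the row before left it, along the tool's axes as they then stand; what a row does not reach is not made up. A row lasts 1/12 s, in which the tool goes at most 41.7 mm and 7.16 degrees, less where a joint would pass 70% of its speed; a pose out of reach is approached as far as the arm can. A call with a gripper value outside its range is refused whole. The fingers move at their own pace and stop on an object; "squeeze" is the grip in N (left out, the last holds). Time passes only in rows, so rows that do not move let the fingers close. It gives the time, the measured TCP pose, the force, the opening and the grip force at its end, in the units of the state.
- manip.get_state(): the state, without advancing time (a new reading comes with each control period).
- read_camera(name): name is "scene" or "top"; returns a dict with "img" (400x640x3 uint8, red, green, blue), "z_map" (400x640 float32, m along the optical axis (not along the pixel's ray), 0 where there is no reading), "camera_matrix" (3x3 intrinsics, pixels), "k1" (the pictures are not rectified: a ray, as slopes to the right and down, at radius r is drawn at 1 + k1 r^2 times it, then the intrinsics apply), "R" (3x3) and "t" (3): a world point X has camera coordinates R X + t. Camera axes: x right, y down, z forward; pixel columns grow to the right and rows downward; lengths in m; the calibration is good to about 2 mm. A picture is of the moment at which its call begins.
- sign_off(): hands the job in; it is judged then, once.
Trained networks look in the newest picture that a camera, given by its name, has taken for a name from the list of things; names that differ only in an ending like _2 or _b are one class to them, and where a whole thing is asked for, a point or a joint stands for the part that bears it (a point fixed in the world has none). Each returns a list of dicts, best first, with "p" (0 to 1); they miss things now and then, are a little off and sometimes report something else, mostly with a low value. They report only what shows in the picture. A call takes as long as a camera call.
- finder.silhouettes(camera, target): "pixels" (400x640 bool, what is visible of it) and "bbox" ([left, top, width, height] in pixels, round what is visible of it).
The state is a dict: "t": time; "qpos": joint angles; "joint_vel": joint speeds; "joint_torque": joint torques, N m; "tcp_pos": TCP position; "ee_rot": TCP orientation; "contact_force": force on the tool from outside, world axes, zero at the start; "ft_torque": the same for the moment, N m; "finger_gap": finger opening in m; "grasp_force": force on a finger pad.
Only numpy, scipy, OpenCV 4.12 (cv2) and the standard library are available. Lean on these libraries where they do the work, as an engineer would, in place of code of your own. Each camera call takes 0.05 s, during which the arm holds its last target. There are 200 camera calls.

### The job

Give the jar in the pull tester its seal test: slide the gauge's drag rider back until it rests against the pointer at zero, then draw the gauge by its upright handle until the pointer stands in the black band of the scale, not past it, and keep it there for two seconds. Then ease the handle back, never letting it fly, until the pointer is at zero again and the link is slack; the rider must be left standing in the black band as the record, and the other things on the table left alone.

Things in the scene. Friction and masses are not known exactly. Their poses are not given: they have to be found in the camera images.
- tester: horizontal pull tester standing on the table: grey base plate 545 x 120 mm, 12 mm high, with two guide rods. Its +x axis is the pull direction (away from the jar), z up. Origin on the table, directly below the handle's axis when the carriage stands at 0. The base reaches from x = -375 to +170 mm, the jar stands at about x = -311 mm
- carriage (a joint): travel of the gauge along the tester's +x (m), 0 to 0.145; guide friction 1.5 N. It carries the aluminium gauge case (192 x 48 mm, scale face 96 mm above the table), the handle at its +x end. It moves freely through a slack of 2 to 34 mm, different every time as the jar's clamping place varies, until the draw pin meets the end of the jar's link; only then the spring stretches
- handle (a point): grip point of the upright round black handle on the carriage: a plain post 28 mm in diameter, its top 166 mm above the table, this point on its axis 142 mm above the table; free height of the post 64 mm. Directions as the tester's
- pointer (a joint): gauge reading: how far the sprung rod with the pointer is drawn out of the case (m), 0 to 0.100. Pull = 0.9 N + 185 N/m x reading (12 N at 0.060); over 0.072 a sound jar is torn open. The pointer is a dark steel cross-bar, 40 mm wide, 11 mm above the scale face; at 0 its jar-side face is 62 mm from the handle's axis on the jar side, and it moves along the scale towards the jar
- rider (a joint): where the drag rider stands on the scale (m), 0 to 0.095: the reading at its handle-side edge. At 0 it rests against the pointer at zero. The pointer pushes it along as the reading grows and leaves it at the highest reading; friction of 0.5 N keeps it there. It can be pushed by hand towards the handle, which makes the value smaller
- rider_tab (a point): centre of the rider's upstanding black tab, 117 mm above the table: 10 mm thick along the scale, 40 mm wide across it, top 127 mm above the table (31 mm above the scale face). The rider's saddle below is 14 mm along the scale, 56 mm across, top 105 mm above the table. With the rider at 0 the tab is 69 mm from the handle's axis on the jar side. Axes as the tester's
- band (a point): middle of the black band across the white scale, on the scale face 96 mm above the table: the band covers the readings 0.056 to 0.064 (8 mm); thin black lines stand every 10 mm from reading 0 to 0.100, longer ones at 0, 50 and 100 mm. Moves with the carriage
- jar_a: a full preserving jar with glass lid, 86 mm wide, 76 mm high, loose on the table; leave alone. Origin: centre of its underside
- jar_b: another such jar, loose on the table; leave alone. Origin: centre of its underside
- bowl: glass bowl with spoons, 136 mm wide, 48 mm high, loose on the table; leave alone. Origin: centre of its underside
- sauce: sauce bottle, 58 mm wide, 145 mm high, loose on the table; leave alone. Origin: centre of its underside

How it is judged:
By the outcome, as a careful person would: the job done as asked, in the order asked, and still so for the second after the job is handed in, with the robot touching nothing.
It also fails if it takes over 72 s, if anything falls off the work surface, if the arm or the gripper's body presses on something with over 40 N, if the wrist force passes 120 N, or if a joint passes its speed limit or range.

## Working session

There is one attempt and no reset: what is moved stays moved. The work goes in short steps, Python scripts to look and compute and a tool call to move; the robot and the scene stay as the last step left them, time stands still between calls to the robot, and variables do not carry over. Pictures are saved under pics/ and viewed, at most 10 in all, crops included, and the job is handed in when it is done.

Besides the shell and the picture viewer there is one more tool, called after ">>>" by a JSON object that holds its "fn" and its "kwargs", one argument or row to a line. jog_arm: Moves the arm, as the interface text tells. Its arguments: {"type":"object","properties":{"rows":{"type":"array","items":{"type":"array"}},"squeeze":{"type":"number"}},"required":["rows"]}

```bash
mkdir -p pics; cat > h.py <<'E'
import numpy as np, cv2
from cell import manip, read_camera, sign_off, finder
def world(c,u,v,z=None):
    """pixels -> world; by depth map if z None, else on height plane z"""
    K=np.array(c["camera_matrix"]);R=np.array(c["R"]);t=np.array(c["t"])
    u=np.atleast_1d(u).astype(float);v=np.atleast_1d(v).astype(float)
    d=np.stack([(u-K[0,2])/K[0,0],(v-K[1,2])/K[1,1]],1);s=d.copy()
    for _ in range(10): s=d/(1+c["k1"]*(s**2).sum(1,keepdims=True))
    ray=np.c_[s,np.ones(len(s))]
    if z is None:
        D=c["z_map"][v.astype(int),u.astype(int)]
        return (ray*D[:,None]-t)@R
    w=ray@R;o=-R.T@t
    return o+w*((z-o[2])/w[:,2])[:,None]
def proj(c,X):
    p=np.atleast_2d(X)@np.array(c["R"]).T+c["t"];s=p[:,:2]/p[:,2:]
    s=s*(1+c["k1"]*(s**2).sum(1,keepdims=True));K=np.array(c["camera_matrix"])
    return s*[K[0,0],K[1,1]]+[K[0,2],K[1,2]]
def save(c,n): cv2.imwrite("pics/"+n,c["img"][...,::-1])
E
python3 - <<'E'
from h import *
for n in("top","scene"):
    c=read_camera(n);save(c,n+"1.png");print(n,-np.array(c["R"]).T@c["t"])
    for g in("tester","handle","rider_tab","band","pointer","jar_a","bowl","sauce"):
        for r in finder.silhouettes(n,g)[:3]:
            v,u=np.nonzero(r["pixels"]&(c["z_map"]>0))
            if len(u)==0: print(g,r["p"],r["bbox"]);continue
            w=world(c,u,v);print(g,round(r["p"],2),r["bbox"],len(u),np.median(w,0).round(3),np.percentile(w,2,0).round(3),np.percentile(w,98,0).round(3))
s=manip.get_state();print(s)
E
```

```text
top [0.50087257 0.04238246 0.9200302 ]
tester 0.57 [255.1, 196.4, 254.6, 72.4] 11309 [0.575 0.001 0.014] [ 0.521 -0.265  0.01 ] [0.645 0.208 0.129]
handle 0.65 [316.4, 210.8, 129.9, 42.4] 3363 [ 0.579 -0.018  0.097] [ 0.545 -0.153  0.041] [0.617 0.077 0.166]
handle 0.57 [357.4, 218.5, 86.4, 19.5] 156 [ 0.589 -0.144  0.083] [ 0.57  -0.161  0.015] [ 0.597 -0.002  0.109]
handle 0.47 [198.3, 193.9, 47.7, 40.3] 1467 [0.62  0.277 0.075] [0.584 0.242 0.03 ] [0.659 0.32  0.08 ]
rider_tab 0.71 [407.4, 211.1, 11.2, 28.0] 249 [ 0.586 -0.094  0.12 ] [ 0.561 -0.103  0.096] [ 0.613 -0.088  0.131]
band 0.56 [319.5, 213.0, 121.4, 37.6] 3220 [ 0.579 -0.015  0.097] [ 0.546 -0.145  0.044] [0.617 0.076 0.167]
pointer 0.54 [360.1, 219.0, 85.8, 18.6] 157 [ 0.589 -0.141  0.083] [ 0.567 -0.161  0.077] [ 0.596 -0.003  0.109]
jar_a 0.96 [206.5, 143.3, 44.6, 48.1] 1513 [0.722 0.266 0.074] [0.686 0.224 0.003] [0.772 0.309 0.079]
jar_a 0.75 [199.4, 192.1, 46.8, 44.4] 1546 [0.621 0.277 0.074] [0.584 0.242 0.021] [0.661 0.321 0.08 ]
jar_a 0.54 [276.3, 116.6, 67.4, 66.3] 2926 [0.765 0.102 0.02 ] [0.698 0.041 0.004]
[... 1381 characters left out ...]
1.47800153e+00,  3.41983700e-01,  1.52409102e+00, -3.64371744e-05,
        1.27541201e+00, -1.45991019e-01]), 'joint_vel': array([-5.16875810e-04,  4.83142578e-04,  5.52835730e-04,  1.46365624e-03,
        3.45270408e-04,  4.42057723e-05]), 'joint_torque': array([-2.21818241e-04, -4.31127334e+01, -2.44484496e+01,  7.17344997e-02,
        4.83046076e-02,  1.53043551e-06]), 'tcp_pos': array([ 0.12419159, -0.51011766,  0.22675211]), 'ee_rot': array([ 5.24779876e-05,  9.92880496e-01,  1.19114722e-01, -1.88321391e-05]), 'contact_force': array([ 0.15228267,  0.49406305, -1.28551545]), 'ft_torque': array([ 0.0786382 , -0.00452026,  0.00045563]), 'grasp_force': 0.0, 'finger_gap': 0.0918734505395372}
```

```bash
python3 - <<'E'
from h import *
a=cv2.imread("pics/top1.png")[170:290,190:510];cv2.imwrite("pics/tc.png",cv2.resize(a,(800,300),interpolation=cv2.INTER_CUBIC))
a=cv2.imread("pics/scene1.png")[140:340,120:400];cv2.imwrite("pics/sc.png",cv2.resize(a,(784,560),interpolation=cv2.INTER_CUBIC))
E
```

```text
(no output)
```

View pics/tc.png

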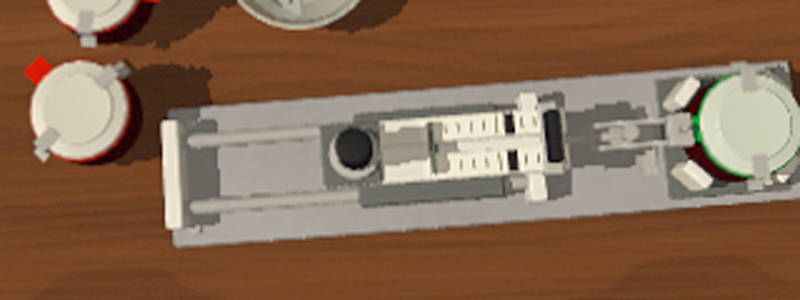

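View pics/sc.png

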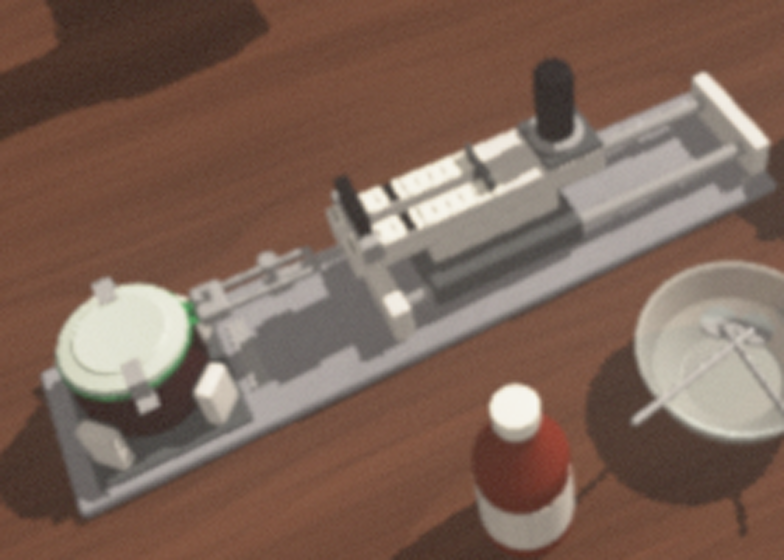

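The two crops show the handle at about (332,229) in top-camera pixels and the rider tab at about (411,224). The tab is near reading 0.08, at the jar end of the scale. The pull direction is roughly world +y, and the black band shows just handle-side of the tab.

```bash
cat >> h.py <<'E'
def cloud(c):
    v,u=np.nonzero(c["z_map"]>0);return world(c,u,v),c["img"][v,u].astype(int)
E
python3 - <<'E'
from h import *
for n in("top","scene"):
    c=read_camera(n);P,C=cloud(c)
    box=(abs(P[:,0]-.59)<.07)&(P[:,1]>-.2)&(P[:,1]<.16)
    dk=C.max(1)<75
    h=box&(P[:,2]>.158)&(P[:,2]<.175)&(P[:,1]>0)
    t=box&(P[:,2]>.108)&(P[:,2]<.135)&(P[:,1]<-.06)&dk
    for k,m in(("top",h),("tab",t)):
        Q=P[m];print(n,k,len(Q),Q.mean(0).round(4),np.percentile(Q,3,0).round(4),np.percentile(Q,97,0).round(4))
        if k=="tab":
            l=np.polyfit(Q[:,0],Q[:,1],1);print("dy/dx",l)
    # base plate orientation
    b=(abs(P[:,0]-.59)<.12)&(P[:,1]>-.37)&(P[:,1]<.24)&(abs(P[:,2]-.012)<.004)&(C.min(1)>80)
    r=cv2.minAreaRect(P[b][:,:2].astype(np.float32));print("base",b.sum(),r)
    # handle: fit circle on wall
    w=box&(P[:,2]>.115)&(P[:,2]<.16)&(P[:,1]>0)
    Q=P[w];print("wall",len(Q),Q.min(0),Q.max(0))
    if len(Q)>5:
        from scipy.optimize import least_squares as L
        f=L(lambda p:np.hypot(Q[:,0]-p[0],Q[:,1]-p[1])-.014,[.59,.06],loss="soft_l1",f_scale=.002);print("axis",f.x)
E
```

```text
top top 186 [0.5771 0.0555 0.1657] [0.5655 0.0437 0.1616] [0.5889 0.0677 0.1688]
top tab 130 [ 0.5857 -0.0948  0.1258] [ 0.5682 -0.1     0.1133] [ 0.6033 -0.0908  0.1304]
dy/dx [ 0.05482803 -0.12694302]
base 6487 ((0.5841470956802368, -0.05446764826774597), (0.11886239051818848, 0.5450509786605835), 3.0092532634735107)
wall 27 [0.56366867 0.0428302  0.11553931] [0.57282292 0.06700091 0.15979009]
axis [0.5532906  0.05052598]
scene top 154 [0.5821 0.0526 0.165 ] [0.5685 0.0412 0.1591] [0.5918 0.0652 0.1679]
scene tab 92 [ 0.5937 -0.0986  0.1257] [ 0.5719 -0.1023  0.1129] [ 0.6071 -0.0947  0.13  ]
dy/dx [ 0.04058253 -0.12266985]
base 6372 ((0.5843913555145264, -0.056630343198776245), (0.12380339205265045, 0.5449048280715942), 3.13970947265625)
wall 233 [0.57519797 0.04009895 0.11524329] [0.59367661 0.06492574 0.15999731]
axis [0.57793225 0.05422696]
```

>>> {"fn": "jog_arm", "kwargs": {
  "rows": [
    [0, [0, 0, 0], [0, 0, -0.1155]],
    [0, [0, 0, 0], [0, 0, -0.1155]],
    [0, [0, 0, 0], [0, 0, -0.1155]],
    [0, [0, 0, 0], [0, 0, -0.1155]],
    [0, [0, 0, 0], [0, 0, -0.1155]],
    [0, [0, 0, 0], [0, 0, -0.1155]],
    [0, [0, 0, 0], [0, 0, -0.1155]],
    [0, [0, 0, 0], [0, 0, -0.1155]],
    [0, [0, 0, 0], [0, 0, -0.1155]],
    [0, [0, 0, 0], [0, 0, -0.1155]]
  ],
  "squeeze": 20
}}

```text
t: 1.83
tcp_pos: [0.1242, -0.5101, 0.2267]
ee_rot: [0.0, 0.765, 0.644, -0.0]
contact_force: [0.2, -0.1, 0.0]
finger_gap: 0.0294
grasp_force: 0.0
```

>>> {"fn": "jog_arm", "kwargs": {
  "rows": [
    [0, [0, 0, 0], [0, 0, -0.1155]],
    [0, [0, 0, 0], [0, 0, -0.1155]],
    [0, [0.02, 0.027, 0], [0, 0, 0]],
    [0, [0.02, 0.027, 0], [0, 0, 0]],
    [0, [0.02, 0.027, 0], [0, 0, 0]],
    [0, [0.02, 0.027, 0], [0, 0, 0]],
    [0, [0.02, 0.027, 0], [0, 0, 0]],
    [0, [0.02, 0.027, 0], [0, 0, 0]],
    [0, [0.02, 0.027, 0], [0, 0, 0]],
    [0, [0.02, 0.027, 0], [0, 0, 0]]
  ]
}}

```text
t: 2.67
tcp_pos: [0.3323, -0.3375, 0.2269]
ee_rot: [0.0, 0.688, 0.726, -0.0]
contact_force: [0.1, -0.5, -0.3]
finger_gap: 0.0004
grasp_force: 0.0
```

>>> {"fn": "jog_arm", "kwargs": {
  "rows": [
    [0, [0.02, 0.027, 0], [0, 0, 0]],
    [0, [0.02, 0.027, 0], [0, 0, 0]],
    [0, [0.02, 0.027, 0], [0, 0, 0]],
    [0, [0.02, 0.027, 0], [0, 0, 0]],
    [0, [0.02, 0.027, 0], [0, 0, 0]],
    [0, [0.02, 0.027, 0], [0, 0, 0]],
    [0, [0.02, 0.027, 0], [0, 0, 0]],
    [0, [0.02, 0.027, 0], [0, 0, 0]],
    [0, [0.02, 0.027, 0], [0, 0, 0]],
    [0, [0, 0.0, 0], [0, 0, 0]]
  ]
}}

```text
t: 3.5
tcp_pos: [0.5676, -0.1419, 0.2263]
ee_rot: [0.0, 0.686, 0.727, 0.001]
contact_force: [-0.7, 0.5, -0.1]
finger_gap: 0.0007
grasp_force: 0.0
```

>>> {"fn": "jog_arm", "kwargs": {
  "rows": [
    [0, [0, 0.021, 0.03], [0, 0, 0]],
    [0, [0.008, 0, 0.03], [0, 0, 0]],
    [0, [0.008, 0, 0.03], [0, 0, 0]],
    [0, [0, 0, 0.014], [0, 0, 0]],
    [0, [0, 0, 0.01], [0, 0, 0]],
    [0, [0, 0, 0], [0, 0, 0]],
    [0, [0, 0, 0], [0, 0, 0]]
  ]
}}

```text
t: 4.08
tcp_pos: [0.5845, -0.1292, 0.1132]
ee_rot: [0.0, 0.688, 0.726, 0.0]
contact_force: [1.2, -0.3, 0.5]
finger_gap: 0.0004
grasp_force: 0.0
```

```bash
python3 - <<'E'
from h import *
c=read_camera("scene");a=c["img"][150:290,180:380,::-1];cv2.imwrite("pics/s2.png",cv2.resize(a,(800,560),interpolation=cv2.INTER_CUBIC))
E
```

```text
(no output)
```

View pics/s2.png

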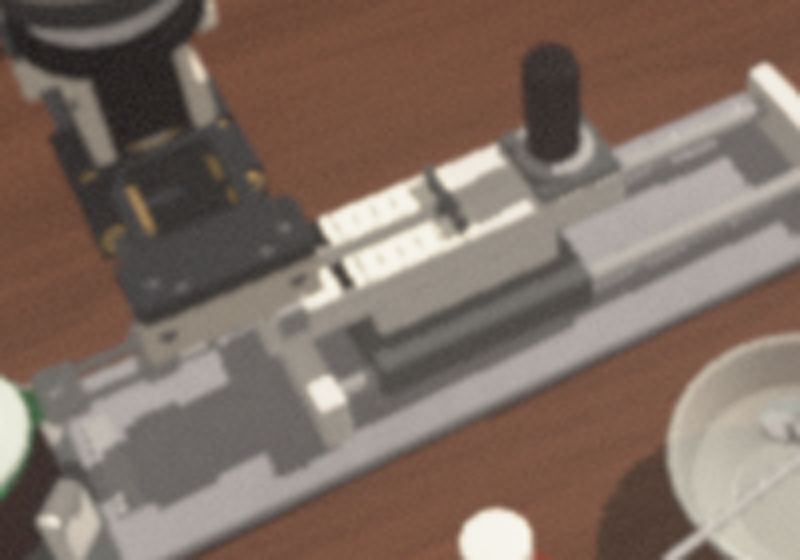

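The gripper stands just jar-side of the tab at about (300,270) in the crop and hides it. The handle at (553,130) and the pointer at (445,195) are undisturbed. Now I'll push the rider.

>>> {"fn": "jog_arm", "kwargs": {
  "rows": [
    [0, [0.01, 0, 0], [0, 0, 0]],
    [0, [0.01, 0, 0], [0, 0, 0]],
    [0, [0.01, 0, 0], [0, 0, 0]],
    [0, [0.01, 0, 0], [0, 0, 0]],
    [0, [0.01, 0, 0], [0, 0, 0]],
    [0, [0.01, 0, 0], [0, 0, 0]],
    [0, [0.01, 0, 0], [0, 0, 0]],
    [0, [0.01, 0, 0], [0, 0, 0]],
    [0, [0.01, 0, 0], [0, 0, 0]],
    [0, [0, 0, 0], [0, 0, 0]]
  ]
}}

```text
t: 4.97
tcp_pos: [0.5792, -0.0367, 0.1126]
ee_rot: [-0.0, 0.687, 0.727, 0.0]
contact_force: [0.4, -0.7, 0.3]
finger_gap: 0.0007
grasp_force: 0.0
```

```bash
cat >> h.py <<'E'
H=np.array([.578,.0545]);U=np.array([-.0545,.9985]);V=np.array([.9985,.0545])
def meas(n):
    """per camera: handle top along U, dark rider tab along U (distances relative to H)"""
    c=read_camera(n);P,C=cloud(c);a=(P[:,:2]-H)@U;b=(P[:,:2]-H)@V
    h=(P[:,2]>.16)&(P[:,2]<.172)&(abs(b)<.025)&(a>-.03)&(a<.15)&(C.max(1)<75)
    print(n,"handle",h.sum(),np.percentile(a[h],[3,50,97]).round(4) if h.any() else "")
    t=(P[:,2]>.118)&(P[:,2]<.135)&(abs(b)<.022)&(a>-.2)&(a<.12)&(C.max(1)<80)
    hist,e=np.histogram(a[t],np.arange(-.2,.121,.004))
    print("tab",[(round(x,3),k) for x,k in zip(e,hist) if k>3])
    return c
E
python3 - <<'E'
from h import *
for n in("top","scene"):c=meas(n)
print(manip.get_state()["tcp_pos"],manip.get_state()["contact_force"])
c=read_camera("top");a=c["img"][180:280,290:450,::-1];cv2.imwrite("pics/t3.png",cv2.resize(a,(800,500),interpolation=cv2.INTER_CUBIC))
E
```

```text
top handle 174 [-0.0104  0.0005  0.0112]
tab []
scene handle 115 [-0.013  -0.0026  0.0077]
tab [(np.float64(-0.016), np.int64(14)), (np.float64(-0.012), np.int64(18)), (np.float64(-0.008), np.int64(14)), (np.float64(-0.004), np.int64(12)), (np.float64(0.0), np.int64(6)), (np.float64(0.004), np.int64(8))]
[ 0.57931482 -0.03834765  0.11257814] [ 0.02606829 -0.38092217 -0.05469681]
```

View pics/t3.png

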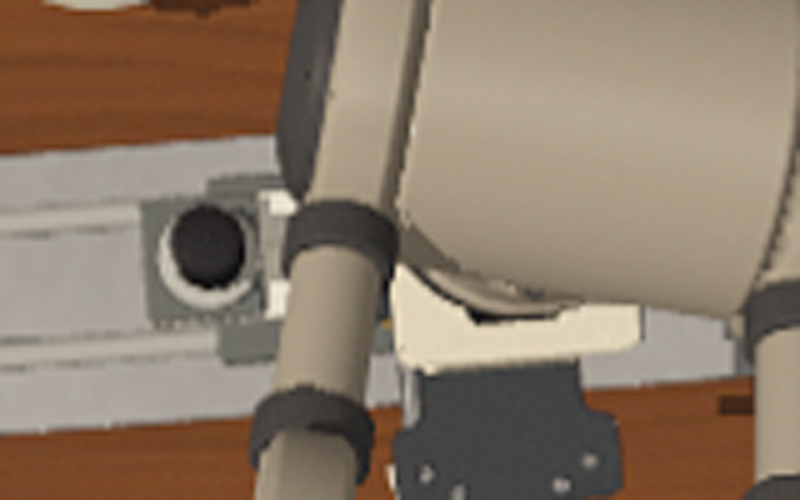

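The top view shows the arm hiding the scale. The handle is still at about (208,245) in the crop, so the carriage hasn't moved. I'll finish the push gently and watch the force.

>>> {"fn": "jog_arm", "kwargs": {
  "rows": [
    [0, [0.004, 0, 0], [0, 0, 0]],
    [0, [0.003, 0, 0], [0, 0, 0]],
    [0, [0.001, 0, 0], [0, 0, 0]],
    [0, [0.001, 0, 0], [0, 0, 0]],
    [0, [0, 0, 0], [0, 0, 0]]
  ]
}}

```text
t: 5.53
tcp_pos: [0.5789, -0.0299, 0.1127]
ee_rot: [0.0, 0.688, 0.726, -0.0]
contact_force: [-0.3, -0.1, 0.5]
finger_gap: 0.0003
grasp_force: 0.2
```

>>> {"fn": "jog_arm", "kwargs": {
  "rows": [
    [0, [0.001, 0, 0], [0, 0, 0]],
    [0, [0.0005, 0, 0], [0, 0, 0]],
    [0, [0, 0, 0], [0, 0, 0]]
  ]
}}

```text
t: 5.78
tcp_pos: [0.5789, -0.0285, 0.1127]
ee_rot: [0.0, 0.688, 0.726, -0.0]
contact_force: [0.5, -1.4, 0.3]
finger_gap: 0.0004
grasp_force: 0.6
```

```bash
python3 - <<'E'
from h import *
for n in("top","scene"):c=meas(n)
for i in range(5):
    read_camera("top");print(manip.get_state()["tcp_pos"],manip.get_state()["contact_force"])
E
```

```text
top handle 170 [-0.0085  0.0026  0.0131]
tab []
scene handle 117 [-0.011  -0.0007  0.01  ]
tab [(np.float64(-0.012), np.int64(7)), (np.float64(-0.008), np.int64(14)), (np.float64(-0.004), np.int64(13)), (np.float64(0.0), np.int64(9)), (np.float64(0.004), np.int64(11))]
[ 0.57885684 -0.02846752  0.11268069] [-0.03358486 -1.64816291 -0.07064844]
[ 0.57885245 -0.02843504  0.11268056] [ 0.22472606 -1.01418203 -0.85713773]
[ 0.57886314 -0.02848398  0.11267406] [-0.48555503 -1.89845499 -0.86537325]
[ 0.57884776 -0.02842074  0.11266473] [ 0.45617586 -1.95765338 -0.83229246]
[ 0.57886344 -0.02847399  0.11270401] [ 0.45037537 -1.81289234 -0.93450939]
```

>>> {"fn": "jog_arm", "kwargs": {
  "rows": [
    [0, [-0.008, 0, 0], [0, 0, 0]],
    [0, [-0.007, 0, 0], [0, 0, 0]],
    [0, [0, 0, -0.04], [0, 0, 0]],
    [0, [0, 0, -0.04], [0, 0, 0]],
    [0, [0, 0, -0.02], [0, 0, 0]],
    [1, [0.02, 0, 0], [0, 0, 0]],
    [1, [0.02, 0.002, 0], [0, 0, 0]],
    [1, [0.02, 0.002, 0], [0, 0, 0]],
    [1, [0.02, 0, 0], [0, 0, 0]],
    [1, [0.02, 0, 0], [0, 0, 0]]
  ]
}}

```text
t: 6.97
tcp_pos: [0.5783, 0.0569, 0.2128]
ee_rot: [0.0, 0.688, 0.726, 0.0]
contact_force: [0.0, 0.5, 0.3]
finger_gap: 0.0292
grasp_force: 0.0
```

>>> {"fn": "jog_arm", "kwargs": {
  "rows": [
    [1, [0, 0, 0], [0, 0, 0]],
    [1, [0, 0, 0], [0, 0, 0]],
    [1, [0, 0, 0], [0, 0, 0]],
    [1, [0, 0, 0], [0, 0, 0]],
    [1, [0, 0, 0], [0, 0, 0]]
  ]
}}

```text
t: 7.38
tcp_pos: [0.5784, 0.0556, 0.2127]
ee_rot: [0.0, 0.688, 0.725, -0.0]
contact_force: [0.6, -0.0, -0.6]
finger_gap: 0.0626
grasp_force: 0.0
```

```bash
python3 - <<'E'
from h import *
c=meas("scene");s=manip.get_state();p=s["tcp_pos"];print(p,(p[:2]-H)@U,(p[:2]-H)@V)
a=c["img"][130:280,170:370,::-1];cv2.imwrite("pics/s4.png",cv2.resize(a,(800,600),interpolation=cv2.INTER_CUBIC))
E
```

```text
scene handle 112 [-0.0107 -0.0003  0.0102]
tab [(np.float64(-0.076), np.int64(24)), (np.float64(-0.072), np.int64(38)), (np.float64(-0.068), np.int64(28)), (np.float64(-0.016), np.int64(6)), (np.float64(-0.012), np.int64(19)), (np.float64(-0.008), np.int64(17)), (np.float64(-0.004), np.int64(14)), (np.float64(0.0), np.int64(7)), (np.float64(0.004), np.int64(13)), (np.float64(0.008), np.int64(4))]
[0.57836376 0.055775   0.21267682] 0.0012532594743049936 0.0004326999051039599
```

View pics/s4.png

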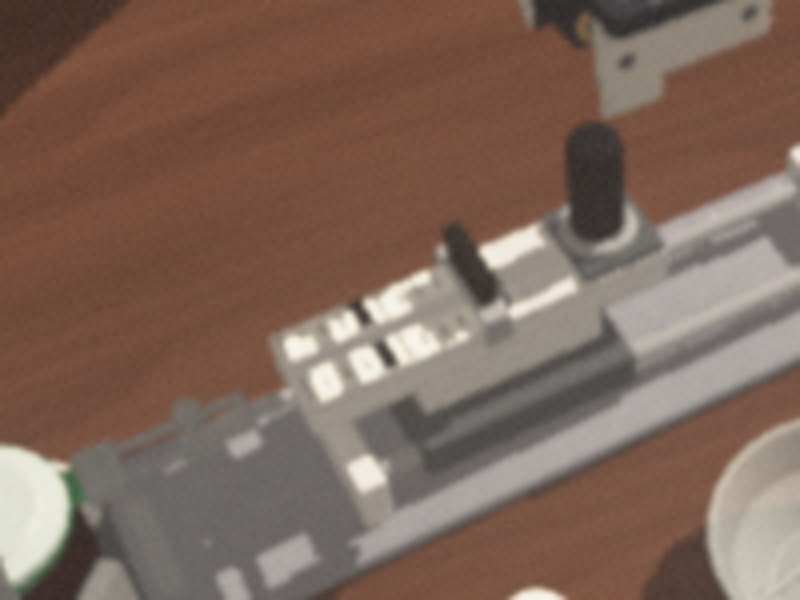

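The rider tab at about (465,265) now sits against the pointer, next to the handle at (595,180). The band at (360–385, 310–350) is clear. Next I'll descend and grip the handle.

>>> {"fn": "jog_arm", "kwargs": {
  "rows": [
    [1, [0, 0, 0], [0, 0, 0]],
    [1, [0.001, 0, 0], [0, 0, 0]],
    [1, [0, 0, 0.02], [0, 0, 0]],
    [1, [0, 0, 0.02], [0, 0, 0]],
    [1, [0, 0, 0.02], [0, 0, 0]],
    [1, [0, 0, 0.02], [0, 0, 0]],
    [1, [0, 0, 0.01], [0, 0, 0]],
    [0.3, [0, 0, 0], [0, 0, 0]],
    [0.2, [0, 0, 0], [0, 0, 0]],
    [0.1, [0, 0, 0], [0, 0, 0]]
  ],
  "squeeze": 40
}}

```text
t: 8.27
tcp_pos: [0.579, 0.0577, 0.1239]
ee_rot: [0.001, 0.688, 0.726, 0.001]
contact_force: [0.4, -0.7, 0.1]
finger_gap: 0.0761
grasp_force: 0.0
```

>>> {"fn": "jog_arm", "kwargs": {
  "rows": [
    [0, [0, 0, 0], [0, 0, 0]],
    [0, [0, 0, 0], [0, 0, 0]],
    [0, [0, 0, 0], [0, 0, 0]],
    [0, [0, 0, 0], [0, 0, 0]],
    [0, [0, 0, 0], [0, 0, 0]],
    [0, [0, 0, 0], [0, 0, 0]],
    [0, [0, 0, 0], [0, 0, 0]],
    [0, [0, 0, 0], [0, 0, 0]]
  ]
}}

```text
t: 8.93
tcp_pos: [0.579, 0.0577, 0.1228]
ee_rot: [0.001, 0.688, 0.726, 0.001]
contact_force: [4.9, 1.1, -2.4]
finger_gap: 0.0276
grasp_force: 40.0
```

```bash
python3 - <<'E'
from h import *
for i in range(4):
    c=read_camera("top");s=manip.get_state();p=s["tcp_pos"];print(p,s["contact_force"],s["finger_gap"],s["grasp_force"],(p[:2]-H)@U,(p[:2]-H)@V)
meas("scene")
E
```

```text
[0.57899719 0.05774314 0.12276355] [ 4.5803655   1.09266853 -2.29462984] 0.027596772535821105 40.003042817115784 0.0031839324125333287 0.0011724438406980936
[0.57899768 0.05775112 0.12276856] [ 5.08160535  0.81000051 -2.39672374] 0.027332908123028608 40.00288188457489 0.0031918726985703193 0.0011733702715916894
[0.57900384 0.0577603  0.12276482] [ 6.36600677 -0.08782156 -3.08652984] 0.02739679474554674 40.002601146698 0.0032007022428102096 0.0011800158965584305
[0.57899612 0.05774483 0.12274908] [ 5.77482346  0.04790254 -3.20591046] 0.027209964060060005 40.00259578227997 0.0031856756104263898 0.0011714642108056864
scene handle 0 
tab [(np.float64(-0.076), np.int64(22)), (np.float64(-0.072), np.int64(42)), (np.float64(-0.068), np.int64(36)), (np.float64(-0.016), np.int64(4)), (np.float64(-0.012), np.int64(23)), (np.float64(-0.008), np.int64(6))]
```

```bash
cat >> h.py <<'E'
def reading():
    """tab position relative to TCP along U in both cameras (mm), and force along U"""
    F=[]
    for n in("scene","top","scene","top"):
        c=read_camera(n);s=manip.get_state();p=(s["tcp_pos"][:2]-H)@U;F.append(s["contact_force"][:2]@U)
        P,C=cloud(c);a=(P[:,:2]-H)@U;b=(P[:,:2]-H)@V
        t=(P[:,2]>.116)&(P[:,2]<.135)&(abs(b)<.022)&(a>p-.18)&(a<p-.058)&(C.max(1)<80)
        q=a[t]-p;q=q[abs(q-np.median(q))<.012] if t.any() else q
        print(n,len(q),(1e3*np.array([q.mean(),*np.percentile(q,[10,50,90])])).round(2) if len(q) else "")
    print("tcp u %.2f mm  F %.2f"%(p*1e3,np.mean(F)),"gap",s["finger_gap"].round(4))
    return c
E
python3 -c "
from h import *
reading()"
```

```text
scene 108 [-72.62 -75.78 -73.07 -68.79]
top 0 
scene 110 [-72.53 -75.77 -73.25 -68.58]
top 0 Traceback (most recent call last):
  File "<string>", line 3, in <module>
    reading()
    ~~~~~~~^^
  File "h.py", line 41, in reading
    print("tcp u %.2f mm  F %.2f"%(p*1e3,np.mean(F)),"gap",s["finger_gap"].round(4))
                                                           ^^^^^^^^^^^^^^^^^^^^^
AttributeError: 'float' object has no attribute 'round'
```

>>> {"fn": "jog_arm", "kwargs": {
  "rows": [
    [0, [0.0015, 0.001, 0], [0, 0, 0]],
    [0, [0.0015, 0, 0], [0, 0, 0]],
    [0, [0.0015, 0, 0], [0, 0, 0]],
    [0, [0.0015, 0, 0], [0, 0, 0]],
    [0, [0.0015, 0, 0], [0, 0, 0]],
    [0, [0.0015, 0, 0], [0, 0, 0]],
    [0, [0.0015, 0, 0], [0, 0, 0]],
    [0, [0.0015, 0, 0], [0, 0, 0]],
    [0, [0.0015, 0, 0], [0, 0, 0]],
    [0, [0.0015, 0, 0], [0, 0, 0]]
  ]
}}

```text
t: 10.22
tcp_pos: [0.5782, 0.0729, 0.1227]
ee_rot: [-0.0, 0.688, 0.726, -0.0]
contact_force: [-1.6, -2.1, 2.7]
finger_gap: 0.0271
grasp_force: 40.0
```

>>> {"fn": "jog_arm", "kwargs": {
  "rows": [
    [0, [0.0015, 0, 0], [0, 0, 0]],
    [0, [0.0015, 0, 0], [0, 0, 0]],
    [0, [0.0015, 0, 0], [0, 0, 0]],
    [0, [0.0015, 0, 0], [0, 0, 0]],
    [0, [0.0015, 0, 0], [0, 0, 0]],
    [0, [0.0015, 0, 0], [0, 0, 0]],
    [0, [0.0015, 0, 0], [0, 0, 0]],
    [0, [0.0015, 0, 0], [0, 0, 0]],
    [0, [0.0015, 0, 0], [0, 0, 0]],
    [0, [0.0015, 0, 0], [0, 0, 0]]
  ]
}}

```text
t: 11.05
tcp_pos: [0.5774, 0.0874, 0.1227]
ee_rot: [0.0, 0.688, 0.726, -0.0]
contact_force: [-3.0, -4.4, 4.7]
finger_gap: 0.0274
grasp_force: 40.0
```

```bash
python3 -c "
from h import *
reading()"
```

```text
scene 107 [-83.41 -86.57 -83.8  -79.56]
top 61 [-80.46 -83.55 -80.83 -76.62]
scene 108 [-83.31 -86.37 -83.65 -79.21]
top 60 [-80.5  -83.63 -80.96 -76.67]Traceback (most recent call last):
  File "<string>", line 3, in <module>
    reading()
    ~~~~~~~^^
  File "h.py", line 41, in reading
    print("tcp u %.2f mm  F %.2f"%(p*1e3,np.mean(F)),"gap",s["finger_gap"].round(4))
                                                           ^^^^^^^^^^^^^^^^^^^^^
AttributeError: 'float' object has no attribute 'round'
```

>>> {"fn": "jog_arm", "kwargs": {
  "rows": [
    [0, [0.002, 0, 0], [0, 0, 0]],
    [0, [0.002, 0, 0], [0, 0, 0]],
    [0, [0.002, 0, 0], [0, 0, 0]],
    [0, [0.002, 0, 0], [0, 0, 0]],
    [0, [0.002, 0, 0], [0, 0, 0]],
    [0, [0.002, 0, 0], [0, 0, 0]],
    [0, [0.002, 0, 0], [0, 0, 0]],
    [0, [0.002, 0, 0], [0, 0, 0]],
    [0, [0.002, 0, 0], [0, 0, 0]],
    [0, [0.002, 0, 0], [0, 0, 0]]
  ]
}}

```text
t: 12.08
tcp_pos: [0.5764, 0.1066, 0.1227]
ee_rot: [0.001, 0.688, 0.726, -0.001]
contact_force: [-3.4, -8.5, 5.1]
finger_gap: 0.0272
grasp_force: 40.0
```

>>> {"fn": "jog_arm", "kwargs": {
  "rows": [
    [0, [0.002, 0, 0], [0, 0, 0]],
    [0, [0.002, 0, 0], [0, 0, 0]],
    [0, [0.002, 0, 0], [0, 0, 0]],
    [0, [0.002, 0, 0], [0, 0, 0]],
    [0, [0.002, 0, 0], [0, 0, 0]],
    [0, [0.002, 0, 0], [0, 0, 0]],
    [0, [0.002, 0, 0], [0, 0, 0]],
    [0, [0.001, 0, 0], [0, 0, 0]],
    [0, [0.001, 0, 0], [0, 0, 0]],
    [0, [0, 0, 0], [0, 0, 0]]
  ]
}}

```text
t: 12.92
tcp_pos: [0.5756, 0.122, 0.1227]
ee_rot: [0.001, 0.688, 0.726, -0.001]
contact_force: [-3.1, -11.4, 4.4]
finger_gap: 0.0273
grasp_force: 40.0
```

```bash
sed -i 's/s\["finger_gap"\].round(4)/round(s["finger_gap"],4)/' h.py; python3 -c "
from h import *
reading()
c=read_camera('scene');a=c['img'][120:240,200:360,::-1];cv2.imwrite('pics/s5.png',cv2.resize(a,(800,600),interpolation=cv2.INTER_CUBIC))"
```

```text
scene 107 [-117.49 -120.46 -118.02 -113.57]
top 113 [-113.67 -117.68 -113.74 -109.83]
scene 108 [-117.47 -120.61 -117.97 -113.43]
top 114 [-113.64 -117.67 -113.69 -109.72]
tcp u 67.54 mm  F -10.03 gap 0.0275
```

View pics/s5.png

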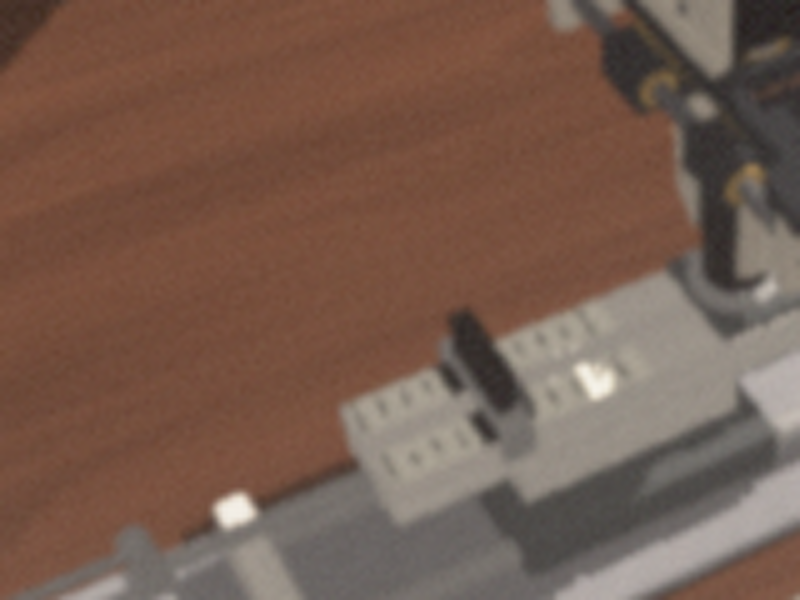

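The rider stands with the black band just emerging on its jar side at about (450–485, 375–425) in the crop. That agrees with the measured reading of about 45 mm, so about 15 mm remains.

>>> {"fn": "jog_arm", "kwargs": {
  "rows": [
    [0, [0.0015, 0, 0], [0, 0, 0]],
    [0, [0.0015, 0, 0], [0, 0, 0]],
    [0, [0.0015, 0, 0], [0, 0, 0]],
    [0, [0.0015, 0, 0], [0, 0, 0]],
    [0, [0.0015, 0, 0], [0, 0, 0]],
    [0, [0.0015, 0, 0], [0, 0, 0]],
    [0, [0.0015, 0, 0], [0, 0, 0]],
    [0, [0.001, 0, 0], [0, 0, 0]],
    [0, [0.0005, 0, 0], [0, 0, 0]],
    [0, [0, 0, 0], [0, 0, 0]]
  ]
}}

```text
t: 14.0
tcp_pos: [0.575, 0.1334, 0.1227]
ee_rot: [0.001, 0.688, 0.726, -0.001]
contact_force: [-3.1, -12.5, 4.1]
finger_gap: 0.0276
grasp_force: 40.0
```

```bash
python3 -c "
from h import *
reading()"
```

```text
scene 107 [-128.87 -131.93 -129.48 -124.87]
top 115 [-125.   -129.16 -125.01 -121.  ]
scene 104 [-128.82 -131.92 -129.17 -125.19]
top 114 [-125.02 -129.06 -125.03 -121.01]
tcp u 78.92 mm  F -12.62 gap 0.0275
```

>>> {"fn": "jog_arm", "kwargs": {
  "rows": [
    [0, [0.001, 0, 0], [0, 0, 0]],
    [0, [0.001, 0, 0], [0, 0, 0]],
    [0, [0.001, 0, 0], [0, 0, 0]],
    [0, [0.001, 0, 0], [0, 0, 0]],
    [0, [0, 0, 0], [0, 0, 0]],
    [0, [0, 0, 0], [0, 0, 0]]
  ]
}}

```text
t: 14.7
tcp_pos: [0.5748, 0.1372, 0.1227]
ee_rot: [0.001, 0.688, 0.726, -0.001]
contact_force: [-2.9, -14.4, 4.7]
finger_gap: 0.0274
grasp_force: 40.0
```

```bash
python3 -c "
from h import *
reading()
c=read_camera('top');u,v=proj(c,[*(H+U*(-.035)),.1])[0].astype(int);print(u,v);a=c['img'][v-45:v+45,u-60:u+60,::-1];cv2.imwrite('pics/t6.png',cv2.resize(a,(800,600),interpolation=cv2.INTER_CUBIC))"
```

```text
scene 110 [-132.72 -135.69 -133.37 -128.84]
top 114 [-128.85 -133.01 -128.89 -124.76]
scene 108 [-132.61 -135.73 -133.02 -128.69]
top 114 [-128.87 -132.98 -128.92 -124.82]
tcp u 82.78 mm  F -12.96 gap 0.0274
349 229
```

View pics/t6.png

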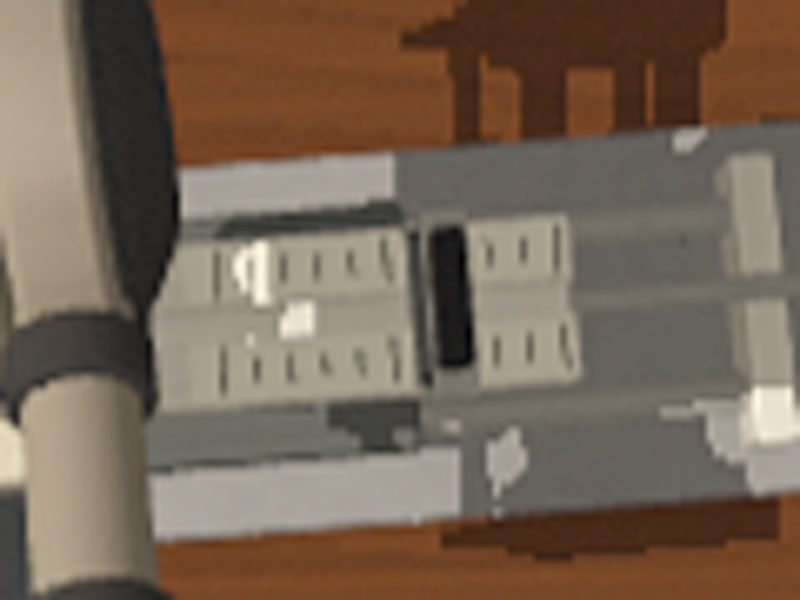

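The ticks run from 0 at column 223 through 50 at 397 to 100 at 570. The pointer's jar-side face is at about 431, so the reading is about 60 mm, in the middle of the band. I'll hold it there.

>>> {"fn": "jog_arm", "kwargs": {
  "rows": [
    [0, [0, 0, 0], [0, 0, 0]],
    [0, [0, 0, 0], [0, 0, 0]],
    [0, [0, 0, 0], [0, 0, 0]],
    [0, [0, 0, 0], [0, 0, 0]],
    [0, [0, 0, 0], [0, 0, 0]],
    [0, [0, 0, 0], [0, 0, 0]],
    [0, [0, 0, 0], [0, 0, 0]],
    [0, [0, 0, 0], [0, 0, 0]],
    [0, [0, 0, 0], [0, 0, 0]],
    [0, [0, 0, 0], [0, 0, 0]]
  ]
}}

```text
t: 15.78
tcp_pos: [0.5748, 0.1372, 0.1227]
ee_rot: [0.001, 0.688, 0.726, -0.001]
contact_force: [-3.5, -13.9, 4.8]
finger_gap: 0.0274
grasp_force: 40.0
```

>>> {"fn": "jog_arm", "kwargs": {
  "rows": [
    [0, [0, 0, 0], [0, 0, 0]],
    [0, [0, 0, 0], [0, 0, 0]],
    [0, [0, 0, 0], [0, 0, 0]],
    [0, [0, 0, 0], [0, 0, 0]],
    [0, [0, 0, 0], [0, 0, 0]],
    [0, [0, 0, 0], [0, 0, 0]],
    [0, [0, 0, 0], [0, 0, 0]],
    [0, [0, 0, 0], [0, 0, 0]],
    [0, [0, 0, 0], [0, 0, 0]],
    [0, [0, 0, 0], [0, 0, 0]]
  ]
}}

```text
t: 16.62
tcp_pos: [0.5748, 0.1373, 0.1227]
ee_rot: [0.001, 0.688, 0.726, -0.002]
contact_force: [-3.2, -12.5, 4.2]
finger_gap: 0.0273
grasp_force: 40.0
```

>>> {"fn": "jog_arm", "kwargs": {
  "rows": [
    [0, [0, 0, 0], [0, 0, 0]],
    [0, [0, 0, 0], [0, 0, 0]],
    [0, [0, 0, 0], [0, 0, 0]],
    [0, [0, 0, 0], [0, 0, 0]],
    [0, [0, 0, 0], [0, 0, 0]],
    [0, [0, 0, 0], [0, 0, 0]],
    [0, [-0.001, 0, 0], [0, 0, 0]],
    [0, [-0.002, 0, 0], [0, 0, 0]],
    [0, [-0.002, 0, 0], [0, 0, 0]],
    [0, [-0.002, 0, 0], [0, 0, 0]]
  ]
}}

```text
t: 17.45
tcp_pos: [0.5751, 0.1311, 0.1227]
ee_rot: [0.001, 0.688, 0.726, -0.001]
contact_force: [-3.1, -9.7, 4.4]
finger_gap: 0.0274
grasp_force: 40.0
```

>>> {"fn": "jog_arm", "kwargs": {
  "rows": [
    [0, [-0.002, 0, 0], [0, 0, 0]],
    [0, [-0.002, 0, 0], [0, 0, 0]],
    [0, [-0.002, 0, 0], [0, 0, 0]],
    [0, [-0.002, 0, 0], [0, 0, 0]],
    [0, [-0.002, 0, 0], [0, 0, 0]],
    [0, [-0.002, 0, 0], [0, 0, 0]],
    [0, [-0.002, 0, 0], [0, 0, 0]],
    [0, [-0.002, 0, 0], [0, 0, 0]],
    [0, [-0.002, 0, 0], [0, 0, 0]],
    [0, [-0.002, 0, 0], [0, 0, 0]]
  ]
}}

```text
t: 18.28
tcp_pos: [0.5761, 0.1119, 0.1227]
ee_rot: [0.0, 0.688, 0.726, -0.001]
contact_force: [-3.5, -5.3, 4.7]
finger_gap: 0.0275
grasp_force: 40.0
```

>>> {"fn": "jog_arm", "kwargs": {
  "rows": [
    [0, [-0.002, 0, 0], [0, 0, 0]],
    [0, [-0.002, 0, 0], [0, 0, 0]],
    [0, [-0.002, 0, 0], [0, 0, 0]],
    [0, [-0.002, 0, 0], [0, 0, 0]],
    [0, [-0.002, 0, 0], [0, 0, 0]],
    [0, [-0.002, 0, 0], [0, 0, 0]],
    [0, [-0.002, 0, 0], [0, 0, 0]],
    [0, [-0.002, 0, 0], [0, 0, 0]],
    [0, [-0.002, 0, 0], [0, 0, 0]],
    [0, [-0.002, 0, 0], [0, 0, 0]]
  ]
}}

```text
t: 19.12
tcp_pos: [0.5771, 0.0927, 0.1227]
ee_rot: [-0.0, 0.688, 0.726, -0.0]
contact_force: [-4.8, -2.0, 4.8]
finger_gap: 0.0274
grasp_force: 40.0
```

>>> {"fn": "jog_arm", "kwargs": {
  "rows": [
    [0, [-0.002, 0, 0], [0, 0, 0]],
    [0, [-0.002, 0, 0], [0, 0, 0]],
    [0, [-0.002, 0, 0], [0, 0, 0]],
    [0, [-0.002, 0, 0], [0, 0, 0]],
    [0, [-0.002, 0, 0], [0, 0, 0]],
    [0, [-0.002, 0, 0], [0, 0, 0]],
    [0, [-0.002, 0, 0], [0, 0, 0]],
    [0, [-0.002, 0, 0], [0, 0, 0]],
    [0, [-0.002, 0, 0], [0, 0, 0]],
    [0, [0, 0, 0], [0, 0, 0]]
  ]
}}

```text
t: 19.95
tcp_pos: [0.5781, 0.0751, 0.1227]
ee_rot: [-0.0, 0.688, 0.726, 0.0]
contact_force: [-4.2, -0.3, 5.1]
finger_gap: 0.0279
grasp_force: 40.0
```

```bash
python3 -c "
from h import *
reading()"
```

```text
scene 107 [-132.34 -135.73 -132.65 -128.49]
top 118 [-128.55 -132.64 -128.51 -124.62]
scene 102 [-132.28 -135.66 -132.41 -128.41]
top 121 [-128.47 -132.63 -128.5  -124.44]
tcp u 20.61 mm  F -0.96 gap 0.0274
```

>>> {"fn": "jog_arm", "kwargs": {
  "rows": [
    [0, [-0.002, 0, 0], [0, 0, 0]],
    [0, [-0.002, 0, 0], [0, 0, 0]],
    [0, [-0.002, 0, 0], [0, 0, 0]],
    [0, [-0.002, 0, 0], [0, 0, 0]],
    [0, [-0.002, 0, 0], [0, 0, 0]],
    [0, [-0.001, 0, 0], [0, 0, 0]],
    [0, [0, 0, 0], [0, 0, 0]],
    [0.4, [0, 0, 0], [0, 0, 0]],
    [0.6, [0, 0, 0], [0, 0, 0]],
    [0.8, [0, 0, 0], [0, 0, 0]]
  ]
}}

```text
t: 20.98
tcp_pos: [0.5794, 0.064, 0.1224]
ee_rot: [0.0, 0.688, 0.726, 0.0]
contact_force: [0.4, -0.1, -0.1]
finger_gap: 0.0428
grasp_force: 0.0
```

>>> {"fn": "jog_arm", "kwargs": {
  "rows": [
    [1, [0, 0, 0], [0, 0, 0]],
    [1, [0, 0, 0], [0, 0, 0]],
    [1, [0, 0, 0], [0, 0, 0]],
    [1, [0, 0, 0], [0, 0, 0]],
    [1, [0, 0, -0.01], [0, 0, 0]],
    [1, [0, 0, -0.02], [0, 0, 0]],
    [1, [0, 0, -0.03], [0, 0, 0]],
    [1, [0, 0, -0.03], [0, 0, 0]],
    [1, [0, 0, -0.03], [0, 0, 0]],
    [1, [0, 0, 0], [0, 0, 0]]
  ]
}}

```text
t: 21.82
tcp_pos: [0.5816, 0.0638, 0.2503]
ee_rot: [0.005, 0.688, 0.726, 0.004]
contact_force: [0.5, -0.4, 1.7]
finger_gap: 0.0918
grasp_force: 0.0
```

>>> {"fn": "jog_arm", "kwargs": {
  "rows": [
    [1, [0.03, 0, -0.01], [0, 0, 0]],
    [1, [0.03, 0, 0], [0, 0, 0]],
    [1, [0.03, 0, 0], [0, 0, 0]],
    [1, [0.02, 0, 0], [0, 0, 0]],
    [1, [0, 0, 0], [0, 0, 0]]
  ]
}}

```text
t: 22.23
tcp_pos: [0.5723, 0.1773, 0.2531]
ee_rot: [-0.0, 0.686, 0.727, 0.001]
contact_force: [-0.4, -0.3, 0.5]
finger_gap: 0.0922
grasp_force: 0.0
```

```bash
python3 -c "
from h import *
meas('scene');c=meas('top');print(manip.get_state()['t'])
a=c['img'][180:280,310:443,::-1];cv2.imwrite('pics/t7.png',cv2.resize(a,(798,600),interpolation=cv2.INTER_CUBIC))"
```

```text
scene handle 113 [-0.0043  0.0062  0.0163]
tab [(np.float64(-0.128), np.int64(37)), (np.float64(-0.124), np.int64(40)), (np.float64(-0.12), np.int64(25)), (np.float64(-0.008), np.int64(14)), (np.float64(-0.004), np.int64(19)), (np.float64(0.0), np.int64(13)), (np.float64(0.004), np.int64(14)), (np.float64(0.008), np.int64(8)), (np.float64(0.012), np.int64(6))]
top handle 169 [-0.0024  0.009   0.0191]
tab [(np.float64(-0.124), np.int64(41)), (np.float64(-0.12), np.int64(48)), (np.float64(-0.116), np.int64(28))]
22.3333
```

View pics/t7.png

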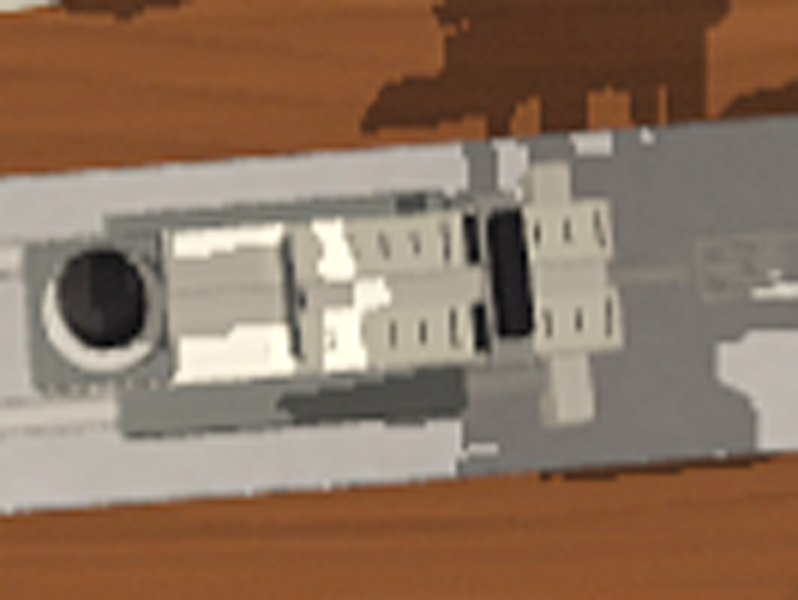

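The pointer is back at zero at about (295,300). The rider tab is at (510,275), with its handle-side edge at about 487, which reads about 60 mm and lies in the band. The carriage is about 13 mm inside the slack and the gripper is clear.

```bash
python3 -c "
from h import *
print(sign_off())"
```

```text
the job is handed in; nothing more can be done
None
```

The seal test is done and handed in: the pointer was held at about 60 mm in the black band for more than two seconds, then eased back to zero with the link slack, and the rider was left at about 60 mm in the band.

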